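# Chock a pipe on the sawing rack

### The job

The pipe on the sloping sawing rack is kept from rolling only by two barrel bolts. Pick up the wooden wedge chock, lay it on the rack in front of the middle of the pipe's low side with its nose uphill, and push it up the slope until the pipe is pressed against the fence; press it home firmly but gently (a push of about 10 to 15 N, never over 30 N) and let go. Then draw both bolts fully out to the sides, so that the chock alone keeps the pipe snug against the fence; leave everything else where it is.

Things in the scene. Friction and masses are not known exactly. Their poses are not given: they have to be found in the camera images.
- deck: The sloping plank of the sawing rack, 240 mm (x) by 340 mm (y), fixed, light wood. Origin in the middle of its upper face, 36 mm above the bench; x points up the slope (away from the robot, 8 degrees above level), y along the pipe to the robot's left, z square to the plank. Offsets on the rack are given in this frame.
- fence: Fixed wooden strip across the high side of the plank, 24 mm thick, 300 mm long, 36 mm high. Origin at the foot of the middle of the face that looks down the slope (75 mm up the slope from the deck's origin). Axes as the deck. Friction takes about half of the push on the chock before it reaches the fence, and leaning down on the chock makes it drag on the deck well before the fence is reached.
- pipe_mid (a point): Centre of a loose steel pipe, 48 mm outside diameter, 130 mm long, about 0.4 kg, lying along the deck's y. At the start it leans on the two bolts about 12 mm short of the fence; touching the fence, its centre is at deck x 51 mm, z 24 mm. It rolls easily. Its orientation turns as it rolls.
- chock_grip (a point): Mid-height centre of the 54 mm long, 50 mm wide rear block of the loose wedge chock: bare wood, 100 x 50 x 50 mm, 0.14 kg; x to its nose, z up, yaw within 0.5 rad of the robot's x. Underside 25 mm below, rear face 28 mm behind, nose 72 mm ahead; a 45-degree face falls to a 4 mm nose. Held on the deck by friction only; at deck x about -35 mm when chocking. In one of three places beside the rack.
- bolt_left (a joint): Draw of the left barrel bolt in m: 0 shut (as at the start), 0.040 fully drawn to +y. Friction about 2 N, stays where it is left.
- bolt_right (a joint): Draw of the right barrel bolt in m: 0 shut (as at the start), 0.040 fully drawn to -y. Friction about 2 N, stays where it is left.
- bolt_left_knob (a point): Axis of the left bolt's upright steel knob, 16 mm diameter, 15 mm below its top (top 70 mm above the deck); shut, at deck x 9, y 105 mm; moves with the bolt. The 12 mm rod, axis 20 mm above the deck, crosses the low side of the pipe's end, tip at y 42 mm when shut. Keepers 30 mm high, 24 x 9 mm, hold it at y 82 and 159 mm: stay over 32 mm above the deck there.
- bolt_right_knob (a point): The same on the right bolt, mirrored (deck y -105 mm when shut).
- offcut: Bystander: plain rectangular block of the same wood as the chock, 100 x 50 x 50 mm, no sloping face. Origin under its centre.
- slice: Bystander: round slice of wood, 84 mm diameter, 22 mm thick. Origin under its centre.
- hammer: Bystander: hammer lying on the bench to the right.
- driver: Bystander: screwdriver lying on the bench beyond the rack.
- jar: Bystander: glass jar, 64 mm diameter, 90 mm high, far left. Origin under its centre.
Mind the look-alikes: they are no part of the job. What is shaped like the part that bears pipe_mid but yellow is not meant.

How it is judged:
On the way, in this order (a step that is already met when the one before it is completed fails the run):
1. the chock presses the pipe against the fence (more than 2 N on the fence) while both bolts are still shut (x of pipe_mid in the frame of deck above 0.048 m and z of pipe_mid in the frame of deck below 0.027 m and contact force between pipe and fence above 2 N and contact force between chock and pipe above 2 N and value of joint each of bolt_left, bolt_right below 0.01 m), for 0.2 s.
2. both bolts are drawn (value of joint each of bolt_left, bolt_right above 0.034 m), for 0.1 s.
At the end, for the whole second after the job is handed in: The pipe rests within 3 mm of the fence (its centre beyond deck x 48 mm, and below 27 mm above the deck, so lying on it), leaning on the chock, which lies flat on the deck, within 30 mm of its middle line and 0.3 rad of straight; both bolts are drawn by more than 34 mm; all at rest and let go (all of step 2 and x of pipe_mid in the frame of deck above 0.048 m and z of pipe_mid in the frame of deck below 0.027 m and contact force between chock and pipe above 0.05 N and linear speed of each of pipe, chock below 0.01 m/s and y of chock_grip in the frame of deck between -0.03 and 0.03 m and angle between the z axis of chock and the z axis of deck, either way round below 0.1 rad and angle between the x axis of chock and the x axis of deck, either way round below 0.3 rad); the robot touches nothing.
It fails at once if the pipe is pressed against the fence with more than 30 N (contact force between pipe and fence above 30 N).
It fails at once if the chock is pressed against the pipe with more than 45 N (contact force between chock and pipe above 45 N).
It fails at once if the pipe is let roll down the slope (more than 25 mm below its start) (x of pipe_mid in the frame of deck below 0.014 m).
It fails at once if a bystander is moved by more than 30 mm (distance of any of offcut, slice, hammer, driver, jar from where it was at the start of the episode above 0.03 m).
It also fails if it takes over 72 s, if anything falls off the work surface, if the arm or the gripper's body presses on something with over 40 N, if the wrist force passes 120 N, or if a joint passes its speed limit or range.

### The arm

A 6-joint arm with a two-finger parallel gripper is mounted at the origin on the work surface. World frame = base frame: x ahead of the robot, y to its left, z up, the work surface at z = 0. Lengths are in m, angles in rad, forces in N, time in s.
With the tool pointing down it reaches from about 0.35 to 0.925 m from the base axis. Payload 6.4 kg.
Tool frame: the origin (TCP) lies at the very end of the fingers, on their centre line; the grasp point (between the pads) lies 19 mm behind it (r.grip_depth is the distance from the TCP to the grasp point, in m); z points along the fingers, y is the line along which they close (so a half turn about z gives the same grasp; the last joint's range is limited). The gripper opens to 94 mm and grips with 3 to 60 N. Pads are 16 mm wide; open, the fingers measure 119 mm over their backs; the gripper's body (75 mm by 177 mm) begins 78 mm behind the grasp point.
Start: joints at [1.007, 0.245, 1.558, -0, 1.339, -0.174], TCP at [0.247, 0.601, 0.205] pointing down, gripper open.
Joint ranges: [-3.13, 3.13], [-1.02, 2.26], [0.13, 2.54], [-0.95, 4.09], [0.21, 2.88], [-2.74, 2.74]. Speed limits (rad/s): [2.57, 2.57, 3.14, 3.14, 3.14, 3.14].

### API

Orientations are given as [roll, pitch, yaw] about the fixed x, y, z axes, in that order (R = Rz(yaw) Ry(pitch) Rx(roll)).
In Python, from rig import monitor, imaging, r gives the robot as it stands.
- The arm moves only by the tool apply_moves, never from a script. Its argument "commands" is a list of rows, each a list of 2 entries, a list of its own where there are three numbers: the shift along the tool's x, y, z in cm, then the turn about the tool's z in rad. A call has 1 to 5 rows; each row shifts and turns the commanded pose from where the row before left it, along the tool's axes as they then stand; what a row does not reach is not made up. A row lasts 1/10 s, in which the tool goes at most 50 mm and 8.59 degrees, less where a joint would pass 70% of its speed; a pose out of reach is approached as far as the arm can. A call is refused whole if a number of a shift passes 5 or a number of a turn 0.15, either way. A call with a gripper value outside its range is refused whole. "gripper" is the gripper command: -1 is shut, 1 is fully open, values between are in proportion, set as the call begins (left out, the last holds). The fingers move at their own pace and stop on an object; "newtons" is the grip in N (left out, the last holds). Time passes only in rows, so rows that do not move let the fingers close. It gives the time, the measured TCP pose, the force, the opening and the grip force at its end, in the units of the state.
- monitor.get_obs(): the state, without advancing time (a new reading comes with each control period).
- imaging.read_camera(name): name is "scene" or "top"; returns the picture (420x560x3 uint8, blue, green, red); there is no depth.
- imaging.get_calibration(name): a dict with "vfov" (degrees; the focal length in pixels is half the picture's height over the tangent of half this angle, whatever the lens; pixels are square), "cx", "cy" (the principal point, pixels), "position" and "orientation" of the camera in the world. Camera axes: x right, y up, looking along -z (the intrinsics and any distortion apply to the point x, -y, -z); pixel columns grow to the right and rows downward; lengths in m; the calibration is good to about 2 mm. A picture is of the moment at which its call begins. get_calibration takes no time and is no camera call.
- r.job_done(): hands the job in; it is judged then, once.
The state is a dict: "clock": time; "qpos": joint angles; "joint_vel": joint speeds; "joint_efforts": joint torques, N m; "eef_pos": TCP position; "orientation": TCP orientation; "contact_force": force on the tool from outside, world axes, zero at the start; "wrist_torque": the same for the moment, N m; "gripper_width": finger opening in m; "gripper_force": force on a finger pad.
Only numpy, scipy, OpenCV 4.12 (cv2) and the standard library are available. Lean on these libraries where they do the work, as an engineer would, in place of code of your own. Each camera call takes 0.05 s, during which the arm holds its last target. There are 200 camera calls.

## Working session

There is one attempt and no reset: what is moved stays moved. The work goes in short steps, Python scripts to look and compute and a tool call to move; the robot and the scene stay as the last step left them, time stands still between calls to the robot, and variables do not carry over. Pictures are saved under pics/ and viewed, at most 10 in all, crops included, and the job is handed in when it is done.

Besides the shell and the picture viewer there is one more tool, called after "Emit:" by a JSON object that holds its "method" and its "body", one argument or row to a line. apply_moves: Moves the arm, as the interface text tells. Its arguments: {"type":"object","properties":{"commands":{"type":"array","items":{"type":"array"}},"gripper":{"type":"number"},"newtons":{"type":"number"}},"required":["commands"]}

```bash
ls; mkdir -p pics
python3 - <<'E'
from rig import monitor, imaging, r
import cv2
for n in("scene","top"):
    cv2.imwrite(f"pics/{n}0.png",imaging.read_camera(n)); print(n,imaging.get_calibration(n))
print(monitor.get_obs()); print(r.grip_depth)
E
```

```text
pics
scene {'vfov': 46.10150999605191, 'cx': 279.46574702848784, 'cy': 201.4931361026948, 'position': array([1.36825174, 0.41142288, 0.89029548]), 'orientation': array([0.84851822, 0.01662607, 2.02133194])}
top {'vfov': 53.15946964650925, 'cx': 273.333241639376, 'cy': 209.61982692873497, 'position': array([0.40492455, 0.01702626, 0.98765808]), 'orientation': array([ 0.16879786, -0.01640823, -1.54987782])}
{'clock': 0.1, 'qpos': array([ 1.00689488e+00,  2.45692051e-01,  1.55885541e+00, -2.57633856e-05,
        1.33869452e+00, -1.74108888e-01]), 'joint_vel': array([-0.00024688, -0.00162202, -0.00437272,  0.0020582 , -0.00139607,
       -0.00095154]), 'joint_efforts': array([ 1.77954898e-04, -4.16917241e+01, -3.15523410e+01,  6.86412980e-02,
        3.10041290e-02, -3.66500149e-05]), 'eef_pos': array([0.24672008, 0.60079017, 0.20450866]), 'orientation': array([-3.13996392e+00, -2.61029652e-04,  2.75180583e+00]), 'contact_force': array([ 0.09096473, -0.10897616,  0.49674551]), 'wrist_torque': array([ 0.00876002,  0.01835804, -0.04959945]), 'gripper_force': 0.0, 'gripper_width': 0.09368271336708554}
0.0188
```

View pics/scene0.png

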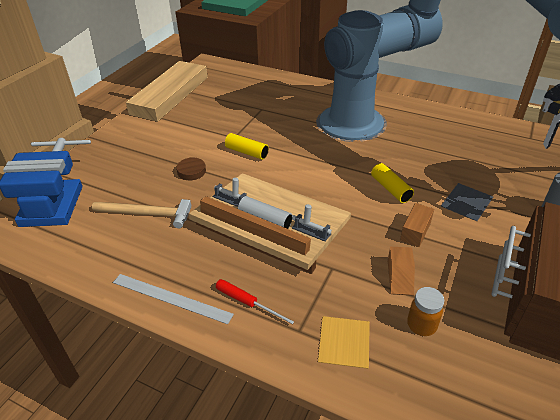

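View pics/top0.png

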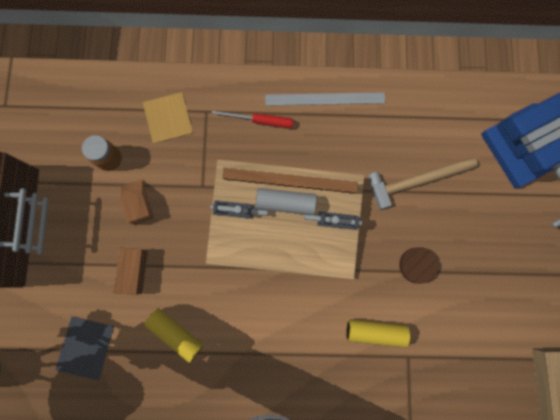

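The pictures show the rack, with the pipe at top px (286,201), the fence above it and the knobs near (262,212) and (312,218). Two reddish blocks lie to its left, at top px (135,202) and (130,271), which are scene px (402,270) and (418,224). I'll enlarge them to tell which is the chock.

Run:
```python
import cv2,numpy as np
a=cv2.imread("pics/scene0.png")[195:305,375:455]; b=cv2.imread("pics/top0.png")[170:305,95:175]
c=cv2.imread("pics/top0.png")[155:285,200:370]
f=lambda i,w,h:cv2.resize(i,(w,h),interpolation=cv2.INTER_CUBIC)
im=np.hstack([f(a,400,550),cv2.convertScaleAbs(f(b,326,550),alpha=1.8)])
cv2.imwrite("pics/c1.png",im)
d=cv2.imread("pics/scene0.png")[170:280,180:360]
cv2.imwrite("pics/c2.png",np.vstack([cv2.convertScaleAbs(f(c,392,300),alpha=1.8),f(d,392,240)]) if 0 else cv2.convertScaleAbs(f(c,765,585),alpha=1.7))
```

```text
(no output)
```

View pics/c1.png

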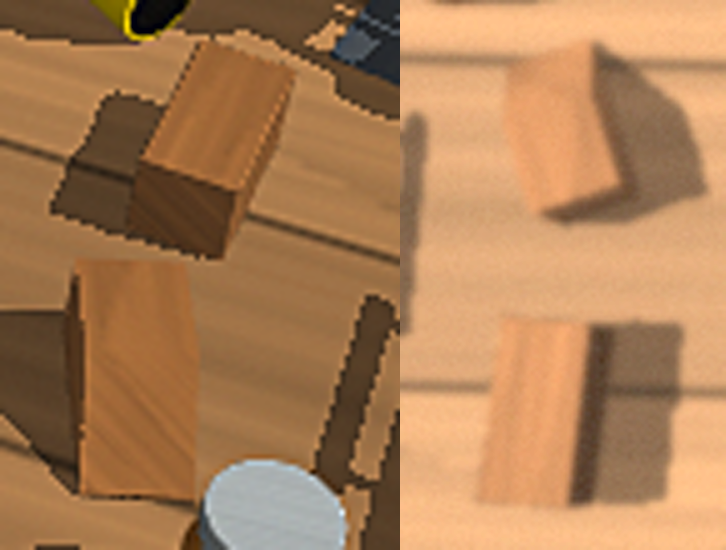

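View pics/c2.png

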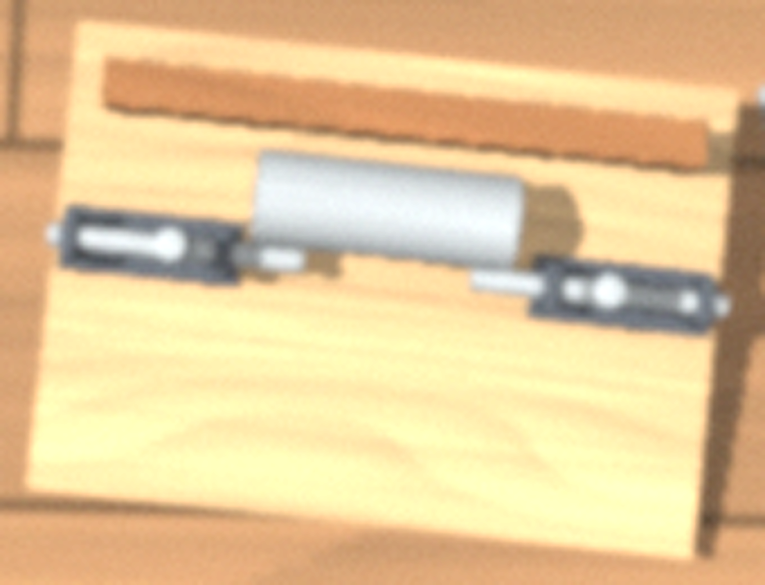

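The right-hand panel of the crop shows the far-left block, top px (135,202), with a face sloping toward +x. That is the chock; the plain block at (130,271) is the offcut. Next I'll measure the deck, the knobs and the chock in both views.

```bash
cat > h.py <<'E'
import numpy as np, cv2
from scipy.spatial.transform import Rotation as Ro
from rig import imaging
C={n:imaging.get_calibration(n) for n in("scene","top")}
def ray(n,p):
    c=C[n]; f=210/np.tan(np.radians(c["vfov"]/2)); R=Ro.from_euler("xyz",c["orientation"]).as_matrix()
    d=R@np.array([(p[0]-c["cx"])/f,-(p[1]-c["cy"])/f,-1]); return np.array(c["position"]),d/np.linalg.norm(d)
def onz(n,p,z):
    o,d=ray(n,p); return o+d*(z-o[2])/d[2]
def tri(ps,pt):
    o1,d1=ray("scene",ps);o2,d2=ray("top",pt)
    s,t=np.linalg.lstsq(np.c_[d1,-d2],o2-o1,rcond=None)[0]; a=o1+s*d1;b=o2+t*d2
    return (a+b)/2,np.linalg.norm(a-b)
def poly(m,seed,eps):
    m=cv2.morphologyEx(m,cv2.MORPH_OPEN,np.ones((3,3),np.uint8))
    n,l=cv2.connectedComponents(m); k=(l==l[seed[1],seed[0]]).astype(np.uint8)
    c=max(cv2.findContours(k,cv2.RETR_EXTERNAL,cv2.CHAIN_APPROX_NONE)[0],key=cv2.contourArea)
    h=cv2.convexHull(c); return cv2.approxPolyDP(h,eps,True)[:,0],c
E
python3 - <<'E'
import cv2,numpy as np
from h import *
T=cv2.imread("pics/top0.png");S=cv2.imread("pics/scene0.png")
HT,HS=[cv2.cvtColor(i,cv2.COLOR_BGR2HSV) for i in(T,S)]
for n,H,ps in(("top",HT,[(285,250),(220,180),(285,290),(135,200),(133,190),(145,215),(110,230),(128,270),(262,212)]),("scene",HS,[(300,195),(330,215),(300,170),(400,275),(403,250),(420,215),(370,270),(308,210)])):
    print(n,[(p,H[p[1],p[0]].tolist()) for p in ps])
E
```

```text
top [((285, 250), [17, 99, 177]), ((220, 180), [17, 97, 168]), ((285, 290), [14, 117, 135]), ((135, 200), [13, 137, 130]), ((133, 190), [13, 139, 123]), ((145, 215), [13, 136, 114]), ((110, 230), [14, 114, 127]), ((128, 270), [13, 138, 129]), ((262, 212), [96, 9, 144])]
scene [((300, 195), [18, 118, 204]), ((330, 215), [17, 121, 217]), ((300, 170), [15, 140, 191]), ((400, 275), [13, 164, 159]), ((403, 250), [14, 171, 166]), ((420, 215), [15, 167, 160]), ((370, 270), [14, 137, 171]), ((308, 210), [90, 9, 138])]
```

Run:
```python
import cv2,numpy as np
from h import *
T=cv2.imread("pics/top0.png");S=cv2.imread("pics/scene0.png")
HT,HS=[cv2.cvtColor(i,cv2.COLOR_BGR2HSV) for i in(T,S)]
r=lambda H,lo,hi:cv2.inRange(H,np.array(lo),np.array(hi))
d,_=poly(r(HT,(16,60,140),(30,108,255)),(285,250),4);print("deck top",d.tolist())
ds,_=poly(r(HS,(16,80,195),(30,132,255)),(330,215),3);print("deck scene",ds.tolist())
c,_=poly(r(HT,(0,127,60),(30,255,255))[:,:],(135,200),2);print("chock top",c.tolist())
c,_=poly(r(HS,(0,152,60),(30,255,255)),(400,275),2);print("chock scene",c.tolist())
# bright grey knobs
for n,H,(x0,x1,y0,y1) in(("top",HT,(205,370,195,235)),("scene",HS,(215,345,170,240))):
    m=r(H,(0,0,110),(180,50,255)); k=np.zeros_like(m);k[y0:y1,x0:x1]=m[y0:y1,x0:x1]
    q=cv2.connectedComponentsWithStats(k); print(n,[(s.tolist(),ce.round(1).tolist()) for s,ce in zip(q[2][1:],q[3][1:]) if s[4]>5])
vis=np.hstack([cv2.resize(T[195:235,205:365],None,fx=4.5,fy=4.5,interpolation=2)[:, :720]]);v2=cv2.resize(S[165:245,195:355],None,fx=4.5,fy=4.5,interpolation=2)
cv2.imwrite("pics/k.png",np.vstack([vis,v2]))
```

```text
deck top [[211, 215], [283, 212], [357, 231], [353, 278], [207, 263]]
deck scene [[238, 176], [248, 175], [349, 214], [332, 232], [240, 192]]
chock top [[141, 180], [149, 215], [128, 222], [120, 201], [121, 188]]
chock scene [[390, 246], [412, 249], [413, 294], [391, 293], [388, 268]]
top [([255, 195, 61, 18, 884], [287.6, 202.1]), ([210, 204, 4, 6, 13], [211.4, 206.7]), ([218, 206, 23, 7, 113], [229.9, 208.3]), ([258, 210, 10, 6, 46], [262.4, 212.3]), ([304, 215, 17, 7, 79], [312.0, 217.4]), ([325, 216, 14, 7, 65], [332.5, 219.1]), ([351, 220, 4, 4, 13], [352.6, 221.6])]
scene [([233, 178, 8, 20, 95], [235.9, 187.3]), ([219, 187, 3, 4, 9], [219.9, 188.4]), ([222, 190, 10, 5, 19], [226.8, 191.5]), ([238, 196, 57, 31, 750], [263.5, 210.3]), ([305, 204, 20, 27, 143], [311.3, 218.6]), ([299, 218, 4, 4, 11], [300.5, 220.0]), ([327, 229, 5, 5, 16], [329.1, 230.8])]
```

View pics/k.png

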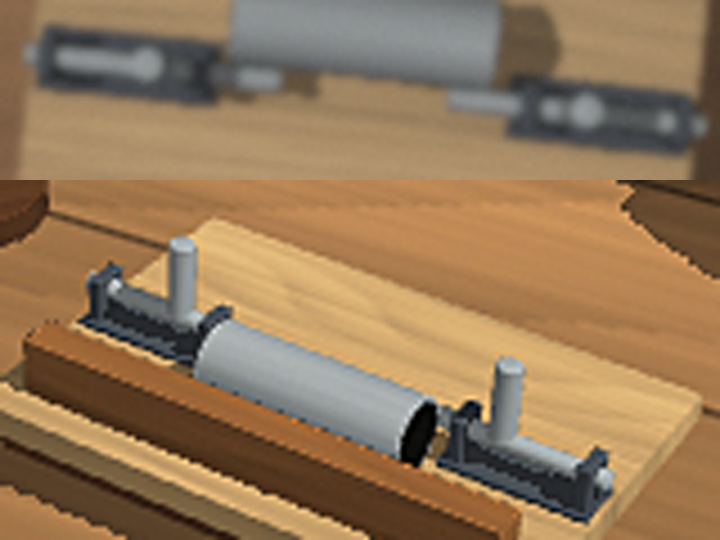

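The crop shows the knob tops at top px (237.9,208.8) and (335.2,219.4), and at scene px (308.1,205.9) and (235.2,179). Next I'll triangulate these together with the deck and chock corners.

Run:
```python
from h import *
P={"knobL":((308.1,205.9),(237.9,208.8)),"knobR":((235.2,179),(335.2,219.4)),
"deckLowL":((350.6,213.9),(207,263)),"deckLowR":((241.7,173.9),(353.5,278)),
"rearL":((412,247),(129,222)),"ridgeL":((415,265),(120.5,200.5)),"noseL":((414,294.5),(121.5,187)),"noseR":((391,293),(141.3,180)),"rearR":((390,247),(145.5,216))}
Q={}
for k,v in P.items(): Q[k],e=tri(*v); print(k,(Q[k]*1000).round(1),"gap",round(e*1000,1))
kl,kr=Q["knobL"],Q["knobR"]; y=kl-kr; print("sep",np.linalg.norm(y)*1e3); yaw=np.arctan2(-y[0],y[1])
yd=Q["deckLowL"]-Q["deckLowR"];print("decklow sep",np.linalg.norm(yd)*1e3,"yaw",yaw,np.arctan2(-yd[0],yd[1]))
a=np.radians(8)
def R(yaw):return Ro.from_euler("zy",[0,0]).as_matrix() if 0 else Ro.from_euler("z",yaw).as_matrix()@Ro.from_euler("y",-a).as_matrix()
M=R(yaw)
o1=(kl+kr)/2-M@[.009,0,.070]; o2=(Q["deckLowL"]+Q["deckLowR"])/2-M@[-.12,0,0]
print("origin knobs",o1*1e3,"from low edge",o2*1e3)
# top corners of the deck far edge by ray onto z=.036+.0167
for p in((217.5,160.5),(364,175.5)): print("far",(onz("top",p,.0527)*1e3).round(1), "expect",[(o1+M@[.12,s*.17,0])*1e3 for s in(1,-1)])
```

```text
knobL [556.   80.6 104.1] gap 1.5
knobR [ 538.5 -128.2  103.2] gap 3.0
deckLowL [443.4 154.3  12. ] gap 0.6
deckLowR [ 416.8 -184.1   14.4] gap 2.6
rearL [529.1 330.4  47.4] gap 3.1
ridgeL [578.5 352.   46.2] gap 0.5
noseL [620.5 368.9  -1.6] gap 1.5
noseR [ 6.388e+02  3.219e+02 -4.000e-01] gap 2.8
rearR [545.7 289.2  45.9] gap 8.6
sep 209.5745963260131
decklow sep 339.4546029152751 yaw -0.08366405439657781 -0.07846283265712714
origin knobs [548.11954331 -23.86264613  33.07205098] from low edge [548.47385389 -24.81628649  29.85600236]
far [676.1 135.9  52.7] expect [array([680.74236333, 135.61234194,  49.7728231 ]), array([ 652.32975842, -203.19840742,   49.7728231 ])]
far [ 649.1 -201.8   52.7] expect [array([680.74236333, 135.61234194,  49.7728231 ]), array([ 652.32975842, -203.19840742,   49.7728231 ])]
```

Emit:
{"method": "apply_moves", "body": {
  "commands": [
    [[0,0,0],-0.13],
    [[0,0,0],-0.13],
    [[0,0,0],-0.13],
    [[0,0,0],-0.13],
    [[0,0,0],-0.13]
  ],
  "gripper": 1
}}

```text
clock: 0.6
eef_pos: [0.2468, 0.6009, 0.2048]
orientation: [-3.141, -0.001, -2.876]
contact_force: [0.2, -0.4, 0.0]
gripper_width: 0.0937
gripper_force: 0.0
```

Emit:
{"method": "apply_moves", "body": {
  "commands": [
    [[0,0,0],-0.13],
    [[0,0,0],0]
  ]
}}

```text
clock: 0.8
eef_pos: [0.2468, 0.601, 0.2049]
orientation: [-3.141, -0.001, -2.752]
contact_force: [0.3, -0.2, 0.6]
gripper_width: 0.0941
gripper_force: 0.0
```

```bash
cat > go.py <<'E'
import sys,numpy as np
from rig import monitor
from scipy.spatial.transform import Rotation as Ro
A=np.radians(8);YAW=-.081;O=np.array([.547,-.0243,.036])
M=Ro.from_euler("z",YAW).as_matrix()@Ro.from_euler("y",-A).as_matrix()
def rep(t=None,yaw=None,deck=False):
    o=monitor.get_obs();p=o["eef_pos"];R=Ro.from_euler("xyz",o["orientation"]).as_matrix()
    psi=np.arctan2(R[1,0],R[0,0])
    print("t",round(o["clock"],2),"tcp",p.round(4),"psi",round(psi,3),"deck",(M.T@(p-O)*1e3).round(1),"F",o["contact_force"].round(1),"w",round(o["gripper_width"],4),"gf",round(o["gripper_force"],1))
    if t is not None:
        t=O+M@np.array(t) if deck else np.array(t)
        print("target",t.round(4),"tool shift cm",(R.T@(t-p)*100).round(2))
    if yaw is not None: print("turn",round(-((yaw-psi+np.pi/2)%np.pi-np.pi/2),3))
E
python3 -c "
from go import *
rep([.5635,.318,.2],.39)"
```

```text
t 0.8 tcp [0.2468 0.601  0.2049] psi -2.752 deck [-322.9  598.9  215.9] F [ 0.3 -0.2  0.6] w 0.0941 gf 0.0
target [0.5635 0.318  0.2   ] tool shift cm [-18.53 -38.21   0.49]
turn -0.0
```

Emit:
{"method": "apply_moves", "body": {
  "commands": [
    [[-1.85,-3.82,0],0],
    [[-1.85,-3.82,0],0],
    [[-1.85,-3.82,0],0],
    [[-1.85,-3.82,0],0],
    [[-1.85,-3.82,0],0]
  ]
}}

```text
clock: 1.3
eef_pos: [0.4061, 0.4585, 0.2052]
orientation: [-3.142, -0.0, -2.754]
contact_force: [0.4, 0.3, 0.1]
gripper_width: 0.094
gripper_force: 0.0
```

Emit:
{"method": "apply_moves", "body": {
  "commands": [
    [[-1.85,-3.82,0],0],
    [[-1.85,-3.82,0],0],
    [[-1.85,-3.82,0],0],
    [[-1.85,-3.82,0],0],
    [[-1.85,-3.82,0],0]
  ]
}}

```text
clock: 1.8
eef_pos: [0.5644, 0.317, 0.2052]
orientation: [3.141, -0.0, -2.755]
contact_force: [-0.0, 0.2, -0.2]
gripper_width: 0.094
gripper_force: 0.0
```

Emit:
{"method": "apply_moves", "body": {
  "commands": [
    [[0,0,4],0],
    [[0,0,4],0],
    [[0,0,3],0],
    [[0,0,0],0]
  ]
}}

```text
clock: 2.2
eef_pos: [0.5596, 0.3168, 0.0897]
orientation: [3.141, -0.011, -2.754]
contact_force: [-0.6, -0.6, -0.3]
gripper_width: 0.0941
gripper_force: 0.0
```

```bash
python3 -c "
from go import *
rep([.5635,.318,.009],.39)
from rig import imaging
import cv2,numpy as np
a=imaging.read_camera('scene');b=imaging.read_camera('top')
f=lambda i:cv2.resize(i,(360,450),interpolation=2)
cv2.imwrite('pics/g.png',np.hstack([f(a[160:310,360:480]),f(b[140:290,80:200])]))"
```

```text
t 2.2 tcp [0.5596 0.3168 0.0897] psi -2.754 deck [ -7.4 341.   55.2] F [-0.6 -0.6 -0.3] w 0.0941 gf 0.0
target [0.5635 0.318  0.009 ] tool shift cm [-0.49 -0.04  8.06]
turn -0.003
```

View pics/g.png

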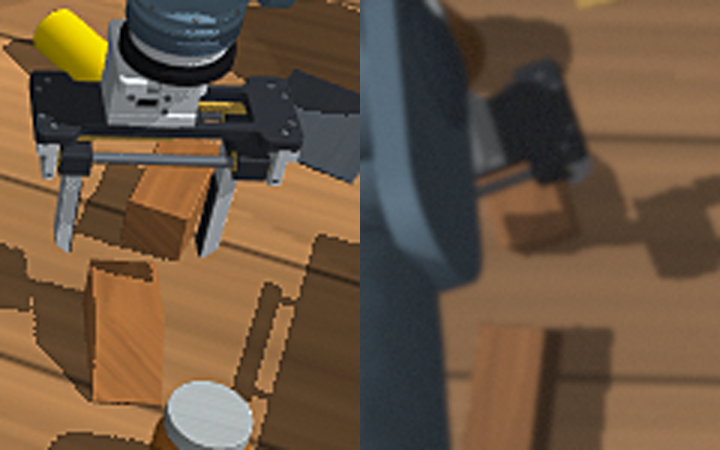

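The gripper straddles the chock with both fingers clear of it, so I'll descend.

Emit:
{"method": "apply_moves", "body": {
  "commands": [
    [[-0.2,0,2],0],
    [[-0.1,0,2],0],
    [[0,0,2],0],
    [[0,0,1],0],
    [[0,0,0],0]
  ]
}}

```text
clock: 2.8
eef_pos: [0.5664, 0.3197, 0.0259]
orientation: [-3.142, 0.0, -2.752]
contact_force: [-0.2, -0.1, 0.6]
gripper_width: 0.0941
gripper_force: 0.0
```

```bash
python3 -c "
from go import *
rep([.5635,.318,.009],.39)"
```

```text
t 2.8 tcp [0.5664 0.3197 0.0259] psi -2.752 deck [ -9.9 344.4  -8.8] F [-0.2 -0.1  0.6] w 0.0941 gf 0.0
target [0.5635 0.318  0.009 ] tool shift cm [ 0.33 -0.05  1.69]
turn -0.0
```

Emit:
{"method": "apply_moves", "body": {
  "commands": [
    [[0.3,0,0.8],0],
    [[0,0,0.8],0],
    [[0,0,0],0]
  ]
}}

```text
clock: 3.1
eef_pos: [0.5628, 0.3181, 0.0087]
orientation: [3.142, -0.001, -2.752]
contact_force: [0.5, 0.1, 0.0]
gripper_width: 0.0942
gripper_force: 0.0
```

Emit:
{"method": "apply_moves", "body": {
  "commands": [
    [[0,0,0],0],
    [[0,0,0],0],
    [[0,0,0],0],
    [[0,0,0],0],
    [[0,0,0],0]
  ],
  "gripper": -1,
  "newtons": 15
}}

```text
clock: 3.6
eef_pos: [0.5635, 0.3183, 0.0096]
orientation: [-3.142, 0.0, -2.751]
contact_force: [-0.4, 1.2, -0.1]
gripper_width: 0.0574
gripper_force: 0.0
```

Emit:
{"method": "apply_moves", "body": {
  "commands": [
    [[0,0,0],0],
    [[0,0,0],0],
    [[0,0,0],0],
    [[0,0,0],0],
    [[0,0,0],0]
  ]
}}

```text
clock: 4.1
eef_pos: [0.5634, 0.3184, 0.0095]
orientation: [3.142, 0.0, -2.751]
contact_force: [-0.7, 0.3, 1.6]
gripper_width: 0.0501
gripper_force: 14.9
```

Emit:
{"method": "apply_moves", "body": {
  "commands": [
    [[0,0,-3],0],
    [[0,0,-4],0],
    [[0,0,-4],0],
    [[0,0,-3],0],
    [[0,0,0],0]
  ]
}}

```text
clock: 4.6
eef_pos: [0.5663, 0.3194, 0.1549]
orientation: [-3.141, 0.01, -2.751]
contact_force: [0.6, -0.0, -1.3]
gripper_width: 0.0503
gripper_force: 14.9
```

Emit:
{"method": "apply_moves", "body": {
  "commands": [
    [[0,0,0],0.118],
    [[0,0,0],0.118],
    [[0,0,0],0.118],
    [[0,0,0],0.118],
    [[0,0,0],0]
  ]
}}

```text
clock: 5.1
eef_pos: [0.5622, 0.3179, 0.1468]
orientation: [-3.14, -0.003, 3.06]
contact_force: [-0.2, 0.0, -2.0]
gripper_width: 0.0499
gripper_force: 14.9
```

```bash
python3 -c "
from go import *
rep([-.075,0,.12],YAW,True)"
```

```text
t 5.1 tcp [0.5622 0.3179 0.1468] psi 3.06 deck [  3.  342.3 111.5] F [-0.2  0.  -2. ] w 0.0499 gf 14.9
target [ 0.4563 -0.0169  0.1444] tool shift cm [  7.82 -34.23   0.32]
turn -0.001
```

Emit:
{"method": "apply_moves", "body": {
  "commands": [
    [[0.98,-4.28,0],0],
    [[0.98,-4.28,0],0],
    [[0.98,-4.28,0],0],
    [[0.98,-4.28,0],0],
    [[0.98,-4.28,0],0]
  ]
}}

```text
clock: 5.6
eef_pos: [0.4955, 0.1076, 0.1481]
orientation: [-3.141, -0.002, 3.063]
contact_force: [-0.4, -0.5, -1.0]
gripper_width: 0.0502
gripper_force: 14.9
```

Emit:
{"method": "apply_moves", "body": {
  "commands": [
    [[0.98,-4.28,0],0],
    [[0.98,-4.28,0],0],
    [[0.98,-4.28,0],0],
    [[0,0,0],0],
    [[0,0,0],0]
  ]
}}

```text
clock: 6.1
eef_pos: [0.4566, -0.017, 0.1486]
orientation: [3.141, -0.001, 3.059]
contact_force: [0.5, 0.4, -1.4]
gripper_width: 0.0503
gripper_force: 14.9
```

```bash
python3 -c "
from go import *
rep([-.075,0,.03],YAW,True)"
```

```text
t 6.1 tcp [ 0.4566 -0.017   0.1486] psi 3.059 deck [-74.1  -0.  124.1] F [ 0.5  0.4 -1.4] w 0.0503 gf 14.9
target [ 0.4688 -0.018   0.0553] tool shift cm [-1.24 -0.    9.33]
turn -0.001
```

Emit:
{"method": "apply_moves", "body": {
  "commands": [
    [[-1,0,3],0],
    [[-1,0,3],0],
    [[0,0,2.5],0],
    [[0,0,1.2],0],
    [[0,0,0],0]
  ]
}}

```text
clock: 6.6
eef_pos: [0.4756, -0.0167, 0.0504]
orientation: [3.141, -0.005, 3.062]
contact_force: [-0.2, -0.4, -1.0]
gripper_width: 0.0498
gripper_force: 14.9
```

Emit:
{"method": "apply_moves", "body": {
  "commands": [
    [[0,0,0],0],
    [[0,0,0.2],0],
    [[0,0,0.1],0],
    [[0,0,0.1],0],
    [[0,0,0],0]
  ],
  "newtons": 6
}}

```text
clock: 7.1
eef_pos: [0.4774, -0.0182, 0.0488]
orientation: [-3.141, 0.001, 3.06]
contact_force: [-0.0, -0.2, -1.3]
gripper_width: 0.0497
gripper_force: 6.0
```

```bash
python3 -c "
from go import *
rep(None,YAW,True)"
```

```text
t 7.1 tcp [ 0.4774 -0.0182  0.0488] psi 3.06 deck [-67.4   0.4  22.4] F [-0.  -0.2 -1.3] w 0.0497 gf 6.0
turn -0.001
```

Emit:
{"method": "apply_moves", "body": {
  "commands": [
    [[0,0,0.1],0],
    [[0,0,0.1],0],
    [[0,0,0.1],0],
    [[0,0,0.1],0],
    [[0,0,0.1],0]
  ]
}}

```text
clock: 7.6
eef_pos: [0.4772, -0.0183, 0.0435]
orientation: [-3.141, -0.0, 3.06]
contact_force: [-1.8, -1.6, 0.4]
gripper_width: 0.0497
gripper_force: 6.0
```

Emit:
{"method": "apply_moves", "body": {
  "commands": [
    [[0,0,0.1],0],
    [[0,0,0.1],0],
    [[0,0,0.1],0],
    [[0,0,0],0],
    [[0,0,0],0]
  ]
}}

```text
clock: 8.1
eef_pos: [0.4773, -0.018, 0.0403]
orientation: [3.141, 0.0, 3.06]
contact_force: [0.8, 0.2, -0.2]
gripper_width: 0.0501
gripper_force: 6.0
```

Emit:
{"method": "apply_moves", "body": {
  "commands": [
    [[0,0,0.1],0],
    [[0,0,0.1],0],
    [[0,0,0],0]
  ]
}}

```text
clock: 8.4
eef_pos: [0.4771, -0.0181, 0.0383]
orientation: [3.141, -0.0, 3.06]
contact_force: [0.3, 0.4, -0.5]
gripper_width: 0.0499
gripper_force: 6.0
```

Emit:
{"method": "apply_moves", "body": {
  "commands": [
    [[0,0,0.1],0],
    [[0,0,0.1],0],
    [[0,0,0],0]
  ]
}}

```text
clock: 8.7
eef_pos: [0.4772, -0.0181, 0.0363]
orientation: [3.142, 0.0, 3.06]
contact_force: [0.2, 0.5, -1.6]
gripper_width: 0.05
gripper_force: 6.0
```

```bash
python3 -c "
from go import *
rep(None,YAW,True)
from rig import imaging
import cv2,numpy as np
a=imaging.read_camera('scene');b=imaging.read_camera('top')
f=lambda i:cv2.resize(i,(400,400),interpolation=2)
cv2.imwrite('pics/p.png',np.hstack([f(a[130:240,220:330]),f(b[160:290,225:355])]))"
```

```text
t 8.7 tcp [ 0.4772 -0.0181  0.0363] psi 3.06 deck [-69.4   0.5  10. ] F [ 0.2  0.5 -1.6] w 0.05 gf 6.0
turn -0.001
```

View pics/p.png

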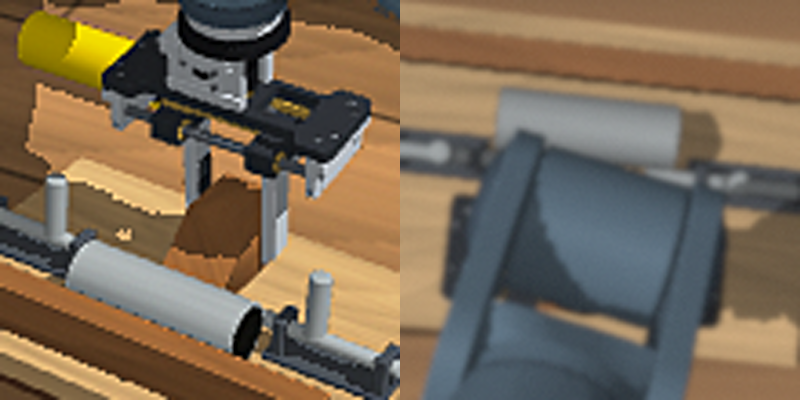

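The chock is on the deck in front of the middle of the pipe, with its nose toward the pipe. I'll open a little so it settles flat, then grip again.

Emit:
{"method": "apply_moves", "body": {
  "commands": [
    [[0,0,0],0],
    [[0,0,0],0],
    [[0,0,0],0],
    [[0,0,0],0],
    [[0,0,0],0]
  ],
  "gripper": 0.2
}}

```text
clock: 9.3
eef_pos: [0.4773, -0.0182, 0.0365]
orientation: [-3.142, 0.0, 3.06]
contact_force: [-0.1, 0.4, -0.4]
gripper_width: 0.0563
gripper_force: 0.0
```

Emit:
{"method": "apply_moves", "body": {
  "commands": [
    [[0,0,0],0],
    [[0,0,0],0],
    [[0,0,0],0],
    [[0,0,0],0],
    [[0,0,0],0]
  ],
  "gripper": -1,
  "newtons": 15
}}

```text
clock: 9.8
eef_pos: [0.4773, -0.0181, 0.0365]
orientation: [-3.142, 0.0, 3.06]
contact_force: [0.3, 0.1, 0.4]
gripper_width: 0.0501
gripper_force: 15.0
```

```bash
python3 -c "
from go import *
rep([-.0495,0,.011],YAW,True)"
```

```text
t 9.8 tcp [ 0.4773 -0.0181  0.0365] psi 3.06 deck [-69.3   0.5  10.2] F [0.3 0.1 0.4] w 0.0501 gf 15.0
target [ 0.4966 -0.0202  0.04  ] tool shift cm [-1.95 -0.05 -0.35]
turn -0.001
```

Emit:
{"method": "apply_moves", "body": {
  "commands": [
    [[-0.4,0,-0.06],0],
    [[-0.4,0,-0.06],0],
    [[-0.4,0,-0.06],0],
    [[-0.4,0,-0.06],0],
    [[0,0,0],0]
  ]
}}

```text
clock: 10.3
eef_pos: [0.4942, -0.0197, 0.0389]
orientation: [-3.141, 0.002, 3.06]
contact_force: [0.6, -0.2, -0.1]
gripper_width: 0.0498
gripper_force: 15.0
```

Emit:
{"method": "apply_moves", "body": {
  "commands": [
    [[-0.2,0,-0.03],0],
    [[-0.2,0,-0.03],0],
    [[-0.2,0,-0.03],0],
    [[-0.2,0,-0.03],0],
    [[0,0,0],0]
  ]
}}

```text
clock: 10.8
eef_pos: [0.5013, -0.0201, 0.0399]
orientation: [3.141, 0.0, 3.06]
contact_force: [-1.1, -0.5, -1.2]
gripper_width: 0.0497
gripper_force: 15.0
```

```bash
python3 -c "
from go import *
rep(None,YAW,True)"
```

```text
t 10.8 tcp [ 0.5013 -0.0201  0.0399] psi 3.06 deck [-44.9   0.5  10.3] F [-1.1 -0.5 -1.2] w 0.0497 gf 15.0
turn -0.001
```

Emit:
{"method": "apply_moves", "body": {
  "commands": [
    [[-0.1,0,-0.01],0],
    [[-0.1,0,-0.02],0],
    [[-0.1,0,-0.01],0],
    [[-0.1,0,-0.02],0],
    [[0,0,0],0]
  ]
}}

```text
clock: 11.3
eef_pos: [0.5057, -0.0205, 0.0408]
orientation: [-3.142, 0.001, 3.06]
contact_force: [-1.5, 0.3, -2.7]
gripper_width: 0.0499
gripper_force: 15.0
```

Emit:
{"method": "apply_moves", "body": {
  "commands": [
    [[-0.05,0,-0.01],0],
    [[-0.05,0,-0.01],0],
    [[0,0,0],0]
  ]
}}

```text
clock: 11.6
eef_pos: [0.5062, -0.0205, 0.0409]
orientation: [-3.142, 0.0, 3.06]
contact_force: [-1.1, 0.0, -2.2]
gripper_width: 0.0499
gripper_force: 15.0
```

Emit:
{"method": "apply_moves", "body": {
  "commands": [
    [[-0.05,0,0],0],
    [[-0.05,0,-0.01],0],
    [[0,0,0],0]
  ]
}}

```text
clock: 11.9
eef_pos: [0.5072, -0.0206, 0.041]
orientation: [-3.142, 0.0, 3.06]
contact_force: [-0.0, 0.1, -2.4]
gripper_width: 0.0502
gripper_force: 15.0
```

Emit:
{"method": "apply_moves", "body": {
  "commands": [
    [[-0.05,0,0],0],
    [[-0.05,0,-0.01],0],
    [[0,0,0],0]
  ]
}}

```text
clock: 12.2
eef_pos: [0.5079, -0.0206, 0.0409]
orientation: [3.142, -0.001, 3.06]
contact_force: [-2.5, -0.5, -1.5]
gripper_width: 0.05
gripper_force: 15.0
```

Emit:
{"method": "apply_moves", "body": {
  "commands": [
    [[-0.05,0,-0.01],0],
    [[0,0,0],0]
  ]
}}

```text
clock: 12.4
eef_pos: [0.5081, -0.0206, 0.0408]
orientation: [3.141, -0.001, 3.06]
contact_force: [-3.1, -0.2, -3.0]
gripper_width: 0.05
gripper_force: 15.0
```

Emit:
{"method": "apply_moves", "body": {
  "commands": [
    [[-0.05,0,0],0],
    [[0,0,0],0]
  ]
}}

```text
clock: 12.6
eef_pos: [0.5082, -0.0206, 0.0408]
orientation: [3.141, -0.002, 3.06]
contact_force: [-5.3, -0.6, -0.4]
gripper_width: 0.0502
gripper_force: 15.0
```

```bash
python3 -c "
from go import *
rep(None,YAW,True)"
```

```text
t 12.6 tcp [ 0.5082 -0.0206  0.0408] psi 3.06 deck [-37.9   0.5  10.2] F [-5.3 -0.6 -0.4] w 0.0502 gf 15.0
turn -0.001
```

The force now rises, so the pipe is at the fence. I'll press in small steps.

Emit:
{"method": "apply_moves", "body": {
  "commands": [
    [[-0.05,0,-0.01],0],
    [[-0.05,0,-0.01],0],
    [[0,0,0],0]
  ]
}}

```text
clock: 12.9
eef_pos: [0.5082, -0.0206, 0.041]
orientation: [3.141, -0.005, 3.06]
contact_force: [-10.4, 1.1, 3.9]
gripper_width: 0.0498
gripper_force: 15.0
```

Emit:
{"method": "apply_moves", "body": {
  "commands": [
    [[-0.05,0,0],0],
    [[0,0,0],0]
  ]
}}

```text
clock: 13.1
eef_pos: [0.5083, -0.0206, 0.041]
orientation: [3.141, -0.006, 3.06]
contact_force: [-11.6, -0.3, 3.6]
gripper_width: 0.0499
gripper_force: 15.0
```

Emit:
{"method": "apply_moves", "body": {
  "commands": [
    [[-0.04,0,-0.02],0],
    [[0,0,0],0],
    [[0,0,0],0],
    [[0,0,0],0]
  ]
}}

```text
clock: 13.5
eef_pos: [0.5083, -0.0206, 0.041]
orientation: [3.141, -0.007, 3.06]
contact_force: [-12.4, -0.1, 5.2]
gripper_width: 0.05
gripper_force: 15.0
```

```bash
python3 -c "
from go import *
rep(None,YAW,True)"
```

```text
t 13.5 tcp [ 0.5083 -0.0206  0.041 ] psi 3.06 deck [-37.8   0.5  10.4] F [-12.4  -0.1   5.2] w 0.05 gf 15.0
turn -0.0
```

Emit:
{"method": "apply_moves", "body": {
  "commands": [
    [[0,0,-0.03],0],
    [[-0.02,0,-0.03],0],
    [[0,0,0],0],
    [[0,0,0],0],
    [[0,0,0],0]
  ]
}}

```text
clock: 14.0
eef_pos: [0.5083, -0.0206, 0.0411]
orientation: [3.141, -0.007, 3.06]
contact_force: [-10.2, -1.1, 0.7]
gripper_width: 0.0497
gripper_force: 15.0
```

Emit:
{"method": "apply_moves", "body": {
  "commands": [
    [[0,0,0],0],
    [[0,0,0],0],
    [[0,0,0],0]
  ]
}}

```text
clock: 14.3
eef_pos: [0.5083, -0.0206, 0.0411]
orientation: [3.141, -0.007, 3.06]
contact_force: [-10.0, -0.7, 2.8]
gripper_width: 0.0504
gripper_force: 15.0
```

Emit:
{"method": "apply_moves", "body": {
  "commands": [
    [[-0.05,0,-0.01],0],
    [[-0.03,0,-0.01],0],
    [[0,0,0],0],
    [[0,0,0],0],
    [[0,0,0],0]
  ]
}}

```text
clock: 14.8
eef_pos: [0.5083, -0.0206, 0.0412]
orientation: [3.141, -0.009, 3.06]
contact_force: [-13.7, -0.3, 3.4]
gripper_width: 0.0501
gripper_force: 15.0
```

Emit:
{"method": "apply_moves", "body": {
  "commands": [
    [[0,0,0],0],
    [[0,0,0],0],
    [[0,0,0],0]
  ]
}}

```text
clock: 15.1
eef_pos: [0.5083, -0.0206, 0.0412]
orientation: [3.141, -0.009, 3.06]
contact_force: [-13.2, 0.1, 3.6]
gripper_width: 0.0496
gripper_force: 15.0
```

Emit:
{"method": "apply_moves", "body": {
  "commands": [
    [[0,0,0],0],
    [[0,0,0],0],
    [[0,0,0],0],
    [[0,0,0],0],
    [[0,0,0],0]
  ],
  "gripper": 0.5
}}

```text
clock: 15.6
eef_pos: [0.5125, -0.0211, 0.0427]
orientation: [-3.141, 0.001, 3.06]
contact_force: [0.2, 0.2, 0.4]
gripper_width: 0.0702
gripper_force: 0.0
```

Emit:
{"method": "apply_moves", "body": {
  "commands": [
    [[0,0,-1],0],
    [[0,0,-3],0],
    [[0,0,-4],0],
    [[0,0,-4],0],
    [[0,0,0],0]
  ]
}}

```text
clock: 16.1
eef_pos: [0.5162, -0.022, 0.1697]
orientation: [-3.139, 0.013, 3.06]
contact_force: [0.1, 0.7, 0.6]
gripper_width: 0.0704
gripper_force: 0.0
```

```bash
python3 -c "
from go import *
rep([.009,.080,.130],YAW,True)
from rig import imaging
import cv2,numpy as np
a=imaging.read_camera('scene');b=imaging.read_camera('top')
f=lambda i:cv2.resize(i,(400,400),interpolation=2)
cv2.imwrite('pics/q.png',np.hstack([f(a[140:250,220:330]),f(b[160:290,225:355])]))"
```

```text
t 16.1 tcp [ 0.5162 -0.022   0.1697] psi 3.06 deck [-12.   -0.2 136.7] F [0.1 0.7 0.6] w 0.0704 gf 0.0
target [0.5443 0.0562 0.166 ] tool shift cm [-2.16  8.02  0.38]
turn -0.001
```

View pics/q.png

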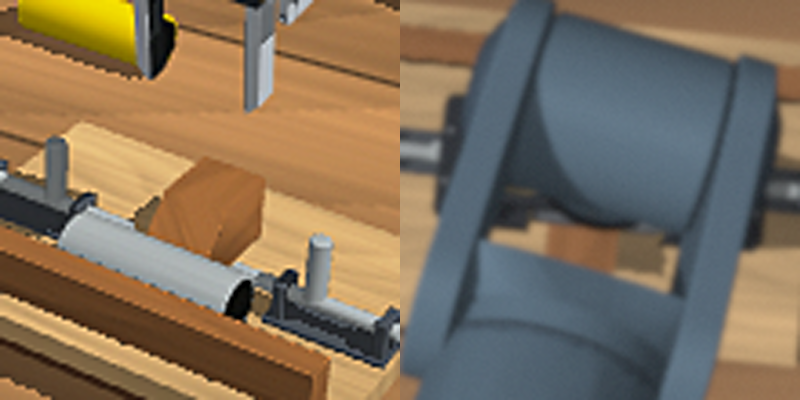

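The pipe lies at the fence and the chock sits flat and straight behind it. Next is the left bolt, with the fingers shut.

Emit:
{"method": "apply_moves", "body": {
  "commands": [
    [[-0.7,2.6,0],0],
    [[-0.7,2.6,0],0],
    [[-0.7,2.6,0],0],
    [[0,0,0],0],
    [[0,0,0],0]
  ],
  "gripper": -1,
  "newtons": 20
}}

```text
clock: 16.7
eef_pos: [0.5382, 0.0552, 0.1608]
orientation: [-3.141, -0.003, 3.061]
contact_force: [-0.1, -0.3, -0.0]
gripper_width: 0.0338
gripper_force: 0.0
```

Emit:
{"method": "apply_moves", "body": {
  "commands": [
    [[0,0,0],0],
    [[0,0,0],0],
    [[0,0,0],0],
    [[0,0,0],0],
    [[0,0,0],0]
  ]
}}

```text
clock: 17.2
eef_pos: [0.5393, 0.0547, 0.1624]
orientation: [-3.142, 0.0, 3.059]
contact_force: [-0.0, -0.4, 0.0]
gripper_width: 0.0
gripper_force: 0.0
```

```bash
python3 -c "
from go import *
rep([.009,.079,.046],YAW,True)"
```

```text
t 17.2 tcp [0.5393 0.0547 0.1624] psi 3.059 deck [  3.7  78.2 127.2] F [-0.  -0.4  0. ] w 0.0 gf 0.0
target [0.5559 0.0542 0.0828] tool shift cm [-1.66  0.09  7.96]
turn -0.001
```

Emit:
{"method": "apply_moves", "body": {
  "commands": [
    [[-0.8,0,1],0],
    [[-0.7,0,2],0],
    [[0,0,2.5],0],
    [[0,0,1.5],0],
    [[0,0,0.9],0]
  ]
}}

```text
clock: 17.7
eef_pos: [0.5534, 0.0538, 0.0818]
orientation: [3.142, -0.002, 3.06]
contact_force: [0.4, -0.4, 0.9]
gripper_width: 0.0002
gripper_force: 0.0
```

Emit:
{"method": "apply_moves", "body": {
  "commands": [
    [[0,0,0],0],
    [[0,0.4,0],0],
    [[0,0.4,0],0],
    [[0,0.4,0],0],
    [[0,0,0],0]
  ]
}}

```text
clock: 18.2
eef_pos: [0.556, 0.0662, 0.0843]
orientation: [3.142, 0.002, 3.06]
contact_force: [0.2, -0.4, -0.4]
gripper_width: 0.0004
gripper_force: 0.1
```

```bash
python3 -c "
from go import *
rep([.009,.1265,.046],YAW,True)"
```

```text
t 18.2 tcp [0.556  0.0662 0.0843] psi 3.06 deck [ 8.3 90.9 47.6] F [ 0.2 -0.4 -0.4] w 0.0004 gf 0.1
target [0.5597 0.1016 0.0828] tool shift cm [-0.09  3.56  0.15]
turn -0.0
```

Emit:
{"method": "apply_moves", "body": {
  "commands": [
    [[0,0.8,0],0],
    [[0,0.8,0],0],
    [[0,0.8,0],0]
  ]
}}

```text
clock: 18.5
eef_pos: [0.5576, 0.0903, 0.0837]
orientation: [-3.141, 0.001, 3.06]
contact_force: [0.1, -2.5, 2.3]
gripper_width: 0.0005
gripper_force: 1.2
```

Emit:
{"method": "apply_moves", "body": {
  "commands": [
    [[0,0.4,0],0],
    [[0,0.3,0],0],
    [[0,0,0],0]
  ]
}}

```text
clock: 18.8
eef_pos: [0.5574, 0.0974, 0.083]
orientation: [3.141, -0.001, 3.06]
contact_force: [-0.2, -0.1, -0.0]
gripper_width: 0.0006
gripper_force: 0.0
```

```bash
python3 -c "
from go import *
rep([.009,.1265,.046],YAW,True)"
```

```text
t 18.8 tcp [0.5574 0.0974 0.083 ] psi 3.06 deck [  7.1 122.1  46.5] F [-0.2 -0.1 -0. ] w 0.0006 gf 0.0
target [0.5597 0.1016 0.0828] tool shift cm [-0.2   0.44  0.02]
turn -0.0
```

Emit:
{"method": "apply_moves", "body": {
  "commands": [
    [[0,0.15,0],0],
    [[0,0.15,0],0],
    [[0,0,0],0]
  ]
}}

```text
clock: 19.1
eef_pos: [0.5576, 0.0997, 0.083]
orientation: [-3.142, -0.001, 3.06]
contact_force: [-0.5, -1.1, -0.3]
gripper_width: 0.001
gripper_force: 0.7
```

Emit:
{"method": "apply_moves", "body": {
  "commands": [
    [[0,0.1,0],0],
    [[0,0.1,0],0],
    [[0,0,0],0]
  ]
}}

```text
clock: 19.4
eef_pos: [0.5577, 0.101, 0.083]
orientation: [-3.14, -0.001, 3.06]
contact_force: [-2.2, -4.6, -0.3]
gripper_width: 0.0003
gripper_force: 2.4
```

```bash
python3 -c "
from go import *
rep(None,YAW,True)"
```

```text
t 19.4 tcp [0.5577 0.101  0.083 ] psi 3.06 deck [  7.  125.7  46.5] F [-2.2 -4.6 -0.3] w 0.0003 gf 2.4
turn -0.0
```

The force rises at the end stop, so the left bolt is drawn. Now the right one.

Emit:
{"method": "apply_moves", "body": {
  "commands": [
    [[0,-0.5,0],0],
    [[0,0,-2],0],
    [[0,0,-3],0],
    [[0,0,-3],0],
    [[0,-2,0],0]
  ]
}}

```text
clock: 19.9
eef_pos: [0.5594, 0.0779, 0.1687]
orientation: [3.14, 0.01, 3.062]
contact_force: [0.6, -1.5, 0.8]
gripper_width: 0.0006
gripper_force: 0.0
```

Emit:
{"method": "apply_moves", "body": {
  "commands": [
    [[0,-4.5,0],0],
    [[0,-4.5,0],0],
    [[0,-4.5,0],0],
    [[0,-4.5,0],0],
    [[0,0,0],0]
  ]
}}

```text
clock: 20.4
eef_pos: [0.5415, -0.1069, 0.1639]
orientation: [-3.141, 0.002, 3.054]
contact_force: [-1.0, 0.4, 0.2]
gripper_width: 0.0007
gripper_force: 0.0
```

Emit:
{"method": "apply_moves", "body": {
  "commands": [
    [[0,0,0],0],
    [[0,0,0],0]
  ]
}}

```text
clock: 20.6
eef_pos: [0.5416, -0.1016, 0.1633]
orientation: [3.141, 0.0, 3.061]
contact_force: [-0.5, 0.4, -0.1]
gripper_width: 0.0007
gripper_force: 0.0
```

```bash
python3 -c "
from go import *
rep([.008,-.079,.046],YAW,True)"
```

```text
t 20.6 tcp [ 0.5416 -0.1016  0.1633] psi 3.061 deck [ 18.5 -77.5 126. ] F [-0.5  0.4 -0.1] w 0.0007 gf 0.0
target [ 0.5421 -0.1032  0.0827] tool shift cm [-0.07 -0.15  8.07]
turn 0.0
```

Emit:
{"method": "apply_moves", "body": {
  "commands": [
    [[0,-0.1,1.5],0],
    [[0,0,2.5],0],
    [[0,0,2.5],0],
    [[0,0,1.5],0],
    [[0,0,0],0]
  ]
}}

```text
clock: 21.1
eef_pos: [0.5393, -0.102, 0.0802]
orientation: [3.14, -0.006, 3.061]
contact_force: [0.2, 0.1, 0.5]
gripper_width: 0.0007
gripper_force: 0.0
```

Emit:
{"method": "apply_moves", "body": {
  "commands": [
    [[0,-0.4,0],0],
    [[0,-0.8,0],0],
    [[0,-0.8,0],0],
    [[0,-0.8,0],0],
    [[0,-0.8,0],0]
  ]
}}

```text
clock: 21.6
eef_pos: [0.5388, -0.1406, 0.0841]
orientation: [-3.141, 0.001, 3.059]
contact_force: [0.8, 1.8, 0.1]
gripper_width: 0.0004
gripper_force: 1.2
```

Emit:
{"method": "apply_moves", "body": {
  "commands": [
    [[0,-0.4,0],0],
    [[0,-0.3,0],0],
    [[0,0,0],0]
  ]
}}

```text
clock: 21.9
eef_pos: [0.538, -0.1474, 0.0837]
orientation: [-3.14, 0.001, 3.06]
contact_force: [1.7, -0.8, -0.1]
gripper_width: 0.0005
gripper_force: 0.0
```

```bash
python3 -c "
from go import *
rep([.008,-.1255,.046],YAW,True)"
```

```text
t 21.9 tcp [ 0.538  -0.1474  0.0837] psi 3.06 deck [   7.6 -123.4   47.1] F [ 1.7 -0.8 -0.1] w 0.0005 gf 0.0
target [ 0.5384 -0.1495  0.0827] tool shift cm [-0.05 -0.21  0.11]
turn -0.001
```

Emit:
{"method": "apply_moves", "body": {
  "commands": [
    [[0,-0.1,0],0],
    [[0,-0.1,0],0],
    [[0,0,0],0]
  ]
}}

```text
clock: 22.2
eef_pos: [0.5377, -0.1478, 0.0834]
orientation: [3.14, -0.0, 3.06]
contact_force: [0.2, 4.5, 2.9]
gripper_width: 0.0
gripper_force: 2.3
```

Emit:
{"method": "apply_moves", "body": {
  "commands": [
    [[0,-0.1,0],0],
    [[0,0,0],0]
  ]
}}

```text
clock: 22.4
eef_pos: [0.5377, -0.1478, 0.0834]
orientation: [3.138, -0.0, 3.06]
contact_force: [1.2, 8.2, 3.1]
gripper_width: 0.0007
gripper_force: 4.1
```

Emit:
{"method": "apply_moves", "body": {
  "commands": [
    [[0,-0.1,0],0],
    [[0,0,0],0]
  ]
}}

```text
clock: 22.6
eef_pos: [0.5377, -0.1479, 0.0834]
orientation: [3.137, -0.0, 3.06]
contact_force: [2.3, 12.3, 5.1]
gripper_width: 0.0007
gripper_force: 5.7
```

The right bolt is at its stop too. I'll back off, retreat and check.

Emit:
{"method": "apply_moves", "body": {
  "commands": [
    [[0,0.8,0],0],
    [[0,0,-2],0],
    [[0,0,-4],0],
    [[0,0,-4],0],
    [[0,0,-4],0]
  ]
}}

```text
clock: 23.1
eef_pos: [0.5377, -0.1428, 0.2245]
orientation: [-3.14, -0.001, 3.06]
contact_force: [1.1, -0.6, -0.4]
gripper_width: 0.0003
gripper_force: 0.0
```

Emit:
{"method": "apply_moves", "body": {
  "commands": [
    [[0,-4.5,0],0],
    [[0,-4.5,0],0],
    [[0,-4.5,0],0],
    [[0,-4.5,0],0],
    [[0,-4.5,0],0]
  ]
}}

```text
clock: 23.6
eef_pos: [0.5191, -0.3689, 0.2231]
orientation: [-3.14, -0.001, 3.06]
contact_force: [0.9, -0.2, 0.1]
gripper_width: 0.0006
gripper_force: 0.0
```

Emit:
{"method": "apply_moves", "body": {
  "commands": [
    [[0,0,0],0],
    [[0,0,0],0],
    [[0,0,0],0]
  ]
}}

```text
clock: 23.9
eef_pos: [0.5198, -0.3658, 0.223]
orientation: [3.141, -0.001, 3.061]
contact_force: [-0.3, -0.5, -0.1]
gripper_width: 0.0001
gripper_force: 0.0
```

```bash
python3 -c "
from go import *
rep()
from rig import imaging
import cv2,numpy as np
a=imaging.read_camera('scene');b=imaging.read_camera('top')
cv2.imwrite('pics/s2.png',a);cv2.imwrite('pics/t2.png',b)
f=lambda i:cv2.resize(i,(400,300),interpolation=2)
cv2.imwrite('pics/z.png',np.hstack([f(a[150:270,195:355]),f(b[160:280,205:365])]))"
```

```text
t 23.9 tcp [ 0.5198 -0.3658  0.223 ] psi 3.061 deck [  26.5 -342.6  185.2] F [-0.3 -0.5 -0.1] w 0.0001 gf 0.0
```

View pics/z.png

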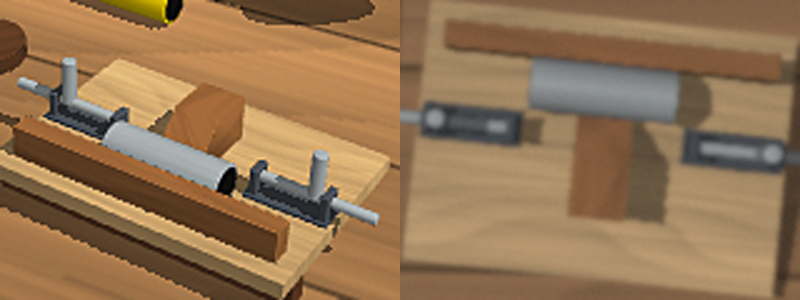

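Both bolts are drawn, with the knobs at top px (219.4,207.6) and (354.2,221.6). Their spacing has gone from 97.9 to 135.5 px, or about 40 mm of draw each. The pipe is snug at the fence and the chock is straight and flat, so I'll hand in.

```bash
python3 -c "
from rig import r
print(r.job_done())"
```

```text
the job is handed in; nothing more can be done
None
```

The job is handed in, verdict not shown: I pressed the chock home at about 13 N and let go, drew both bolts about 40 mm to their stops, and the last picture shows the pipe snug against the fence.

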